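# Slide the cash box between the book stacks onto the desk pad

### The job

Push the steel cash box along the desk through the gap between the two stacks of record books, and on until it lies wholly on the flat desk pad on the other side. It only slides: do not lift or tip it. Leave the pen cup, the tape roll, the stapler and the bottle where they stand.

Things in the scene. Friction and masses are not known exactly. Their poses are not given: they have to be found in the camera images.
- cashbox: Closed steel cash box, loose: 95 mm along its x, 130 mm along its y, 50 mm high, upright corners rounded 12 mm, flat sides, flat lid with a flush handle (nothing to hold); 0.35 to 0.7 kg. Same either way round. Origin: centre of underside. Starts on the desk on one side of the gap, up to 35 mm off the gap's line and 0.35 rad askew; fits through long axis first.
- cashbox_corner0 (a point): Foot of the cash box's +x +y corner, on the rounding, at (44, 61.5, 0) mm in the box frame
- cashbox_corner1 (a point): Foot of its -x +y corner, at (-44, 61.5, 0) mm
- cashbox_corner2 (a point): Foot of its -x -y corner, at (-44, -61.5, 0) mm
- cashbox_corner3 (a point): Foot of its +x -y corner, at (44, -61.5, 0) mm
- stacks: Two stacks of A6 record books, immovable. Origin on the desk at the middle of the gap between them. The gap runs along this y, 104 mm wide (x -52 to 52 mm), 105 mm long (y -52.5 to 52.5 mm), floored by the bare desk. Each stack is 150 mm along x, 105 mm along y; the -x one 45 mm high, the +x one 39 mm.
- pad: Dark desk pad let in flush with the desk (no step): 220 mm along its x, 200 mm along its y, axes parallel to those of the stacks. Origin: its centre, at desk height. It lies across the gap from the cash box, its centre 170 to 190 mm from the middle of the gap, up to 35 mm off the gap's line; the two sides may be swapped.
- pen_cup: Bystander: round steel cup with pens in it, 72 mm across, 95 mm high, pens up to 150 mm, on the desk just beyond the far stack. Origin: centre of its underside.
- tape_roll: Bystander: roll of clear tape lying flat, 80 mm across, 25 mm high, on the desk beyond the far stack. Origin: centre of its underside.
- stapler: Bystander: stapler, 135 x 36 x 44 mm, on the far part of the desk to the left. Origin: centre of its underside.
- bottle: Bystander: clear water bottle, 64 mm across, 190 mm high, on the far part of the desk to the right. Origin: centre of its underside.
Things that resemble listed ones, but are neither listed nor needed, are in the scene too. What is shaped like the cashbox but orange or red is not meant.

How it is judged:
On the way:
1. the cash box is between the two stacks, in the gap (y of cashbox in the frame of stacks between -0.03 and 0.03 m and x of cashbox in the frame of stacks between -0.012 and 0.012 m and height (world z) of cashbox below 0.008 m), for 0.1 s.
At the end, for the whole second after the job is handed in: All four corners of the cash box's foot lie over the pad (at most 3 mm beyond its edge), the box is flat on the desk and at rest (x of cashbox_corner0 in the frame of pad between -0.113 and 0.113 m and y of cashbox_corner0 in the frame of pad between -0.103 and 0.103 m and x of cashbox_corner1 in the frame of pad between -0.113 and 0.113 m and y of cashbox_corner1 in the frame of pad between -0.103 and 0.103 m and x of cashbox_corner2 in the frame of pad between -0.113 and 0.113 m and y of cashbox_corner2 in the frame of pad between -0.103 and 0.103 m and x of cashbox_corner3 in the frame of pad between -0.113 and 0.113 m and y of cashbox_corner3 in the frame of pad between -0.103 and 0.103 m and height (world z) of cashbox between -0.004 and 0.004 m and angle between cashbox's own z axis and vertical below 0.05 rad and linear speed of cashbox below 0.01 m/s and angular speed of cashbox below 0.05 rad/s); the robot touches nothing.
It fails at once if the cash box is lifted (more than 10 mm) or tipped (more than about 9 degrees) (height (world z) of cashbox above 0.01 m or angle between cashbox's own z axis and vertical above 0.15 rad).
It fails at once if a bystander (pen cup, tape roll, stapler, bottle) is moved more than 15 mm (distance of any of pen_cup, tape_roll, stapler, bottle from where it was at the start of the episode above 0.015 m).
It also fails if it takes over 64 s, if anything falls off the work surface, if the arm or the gripper's body presses on something with over 40 N, if the wrist force passes 120 N, or if a joint passes its speed limit or range.

### The arm

A 6-joint arm with a two-finger parallel gripper is mounted at the origin on the work surface. World frame = base frame: x ahead of the robot, y to its left, z up, the work surface at z = 0. Lengths are in m, angles in rad, forces in N, time in s.
With the tool pointing down it reaches from about 0.4 to 0.825 m from the base axis. Payload 7 kg.
Tool frame: the origin (TCP) lies at the very end of the fingers, on their centre line; the grasp point (between the pads) lies 19 mm behind it (arm.pinch_z is the z of the grasp point in the tool frame, in m); z points along the fingers, y is the direction in which the jaws open and shut (so a half turn about z gives the same grasp; the last joint's range is limited). The gripper opens to 88 mm and grips with 3 to 60 N. Pads are 19 mm wide; open, the fingers measure 130 mm over their backs; the gripper's body (78 mm by 193 mm) begins 47 mm behind the grasp point.
Start: joints at [-0.987, 0.359, 0.012, 0, -1.224, -0.288], TCP at [0.197, -0.646, 0.194] pointing down, gripper open.
Joint ranges: [-3.07, 3.07], [-1.43, 2.12], [-1.02, 1.25], [-3.03, 1.67], [-3.05, -0], [-3.03, 3.03]. Speed limits (rad/s): [2.39, 2.39, 3.01, 3.14, 3.14, 3.14].

### API

Orientations are given as [roll, pitch, yaw] about the fixed x, y, z axes, in that order (R = Rz(yaw) Ry(pitch) Rx(roll)).
In Python, from station import arm gives the robot as it stands.
- The arm moves only by the tool drive_tool, never from a script. Its argument "targets" is a list of rows, each a list of 6 numbers: the shift along the world's x, y, z in units of 0.04 m (1.0 is 0.04 m), then the turn, a rotation vector about the world's x, y, z in units of 6 degrees (1.0 is 6 degrees). In form: [[x, y, z, wx, wy, wz], ...]. A call has 1 to 5 rows; each row shifts and turns the commanded pose from where the row before left it; what a row does not reach is not made up. A row lasts 1/8 s, in which the tool goes at most 62.5 mm and 10.7 degrees, less where a joint would pass 70% of its speed; a pose out of reach is approached as far as the arm can. A call with a number of a shift or a turn outside -1 to 1 is refused whole. A call with a gripper value outside its range is refused whole. "claw" is the opening, from 0 (shut) to 1 (fully open), set as the call begins (left out, the last holds). The fingers move at their own pace and stop on an object; "newtons" is the grip in N (left out, the last holds). Time passes only in rows, so rows that do not move let the fingers close. It gives the time, the measured TCP pose, the force and the opening at its end, in the units of the state.
- arm.get_state(): the state, without advancing time (a new reading comes with each control period).
- arm.grab_frame(name): name is "side" or "top" or "wrist"; returns (picture, depth): 384x512x3 uint8, red, green, blue; 384x512 float32, m along the optical axis (not along the pixel's ray), 0 where there is no reading.
- arm.get_calibration(name): a dict with "mtx" (3x3 intrinsics, pixels), "origin" and "rotation" of the camera in the world. Camera axes: x right, y up, looking along -z (the intrinsics and any distortion apply to the point x, -y, -z); pixel columns grow to the right and rows downward; lengths in m; the calibration is good to about 2 mm. A picture is of the moment at which its call begins: read the wrist's pose just before it. get_calibration takes no time and is no camera call; for the wrist camera it gives the pose at the moment of the call.
- arm.job_done(): hands the job in, once; it reports no verdict.
Trained networks look in the newest picture that a camera, given by its name, has taken for a name from the list of things; names that differ only in an ending like _2 or _b are one class to them, and where a whole thing is asked for, a point or a joint stands for the part that bears it (a point fixed in the world has none). Each returns a list of dicts, best first, with "score" (0 to 1); they miss things now and then, are a little off and sometimes report something else, mostly with a low value. They report only what shows in the picture. A call takes as long as a camera call. They do not tell look-alikes from the thing itself.
- arm.search_frame(target, camera): "point" ([x, y, z] in m, in the coordinates of the camera as it stood for that picture, good to about 4 mm: the middle of the surface that is visible of it).
- arm.cut_out(target, camera): "pixels" (384x512 bool, what is visible of it).
- arm.landmark_of(target, camera): "point" ([x, y, z] in m, in the coordinates of the camera as it stood for that picture, good to about 4 mm: a listed point, or the origin of a listed thing).
The state is a dict: "t": time; "q": joint angles; "qd": joint speeds; "joint_efforts": joint torques, N m; "eef_pos": TCP position; "ee_rot": TCP orientation; "force": force on the tool from outside, world axes, zero at the start; "moment": the same for the moment, N m; "width": finger opening in m.
Only numpy, scipy, OpenCV 4.12 (cv2) and the standard library are available. Lean on these libraries where they do the work, as an engineer would, in place of code of your own. Each camera call takes 0.05 s, during which the arm holds its last target. There are 200 camera calls.

## Working session

There is one attempt and no reset: what is moved stays moved. The work goes in short steps, Python scripts to look and compute and a tool call to move; the robot and the scene stay as the last step left them, time stands still between calls to the robot, and variables do not carry over. Pictures are saved under pics/ and viewed, about 8 in all and at most 12, crops included, and the job is handed in when it is done.

Besides the shell and the picture viewer there is one more tool, called after "Call:" in YAML: its name, and indented under it one key for each argument. drive_tool: Moves the arm, as the interface text tells. Shifts and turns lie within -1 to 1; 1 stands for 0.04 m of shift or 6 degrees of turn. Its arguments: {"type":"object","properties":{"targets":{"type":"array"},"claw":{"type":"number"},"newtons":{"type":"number"}},"required":["targets"]}

```bash
mkdir -p pics; ls
python3 - <<'E'
from station import arm
import cv2,numpy as np
s=arm.get_state();print(s['t'],s['eef_pos'],s['ee_rot'],s['width'])
for n in('top','side'):
    p,d=arm.grab_frame(n);cv2.imwrite(f'pics/{n}0.png',p[:,:,::-1]);np.savez(f'{n}0.npz',p=p,d=d)
    c=arm.get_calibration(n);print(n,c)
E
```

```text
pics
0.0 [ 0.19656055 -0.64513938  0.19281561] [ 3.13988586e+00 -1.54959100e-04 -2.84591081e+00] 0.0877602801525373
top {'mtx': array([[478.24164084,   0.        , 255.95730972],
       [  0.        , 478.24164084, 197.50079854],
       [  0.        ,   0.        ,   1.        ]]), 'origin': array([0.36910169, 0.00371691, 1.31819698]), 'rotation': array([ 0.14176326, -0.01988794, -1.57827604])}
side {'mtx': array([[362.97299384,   0.        , 255.98373013],
       [  0.        , 362.97299384, 185.09557945],
       [  0.        ,   0.        ,   1.        ]]), 'origin': array([ 0.39498808, -0.79110279,  0.57352474]), 'rotation': array([ 0.97869054, -0.00196099, -0.20146607])}
```

View pics/top0.png

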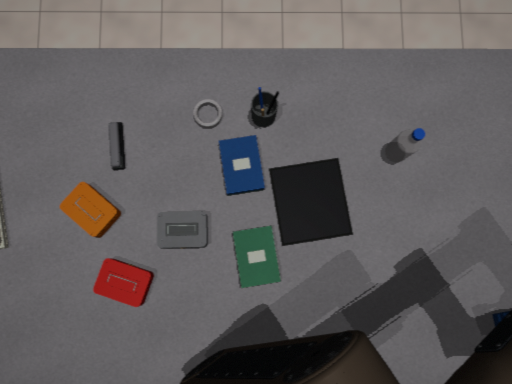

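The top view shows the grey cash box at (183,230), the blue stack at (242,165), the green one at (257,256) and the pad at (311,201). The push runs roughly along world -y. I'll measure by height map.

```bash
cat > h.py <<'E'
from station import arm
import cv2,numpy as np
from scipy.spatial.transform import Rotation as R
def world(d,c):
    v,u=np.mgrid[:d.shape[0],:d.shape[1]];K=c['mtx']
    P=np.stack([(u-K[0,2])/K[0,0]*d,-(v-K[1,2])/K[1,1]*d,-d],-1)
    return P@R.from_euler('xyz',c['rotation']).as_matrix().T+c['origin']
def rect(xy):
    (cx,cy),(w,h),a=cv2.minAreaRect((xy*1000).astype(np.float32)); 
    if w<h:w,h,a=h,w,a+90
    return np.round([cx,cy,w,h,a],1)   # mm, a = long-axis angle deg
def comps(mask,W,nmin=150):
    n,l,st,ce=cv2.connectedComponentsWithStats(mask.astype(np.uint8),connectivity=4)
    for i in range(1,n):
        if st[i,4]>nmin: yield ce[i],W[l==i]
def grab(n):
    c=arm.get_calibration(n);p,d=arm.grab_frame(n);return p,d,world(d,c)
E
python3 - <<'E'
from h import *
f=np.load('top0.npz');p,d=f['p'],f['d'];W=world(d,arm.get_calibration('top'))
m=(W[...,2]>.02)&(d>0);m[300:]=0
for ce,w in comps(m,W): 
    k=w[:,2]>np.median(w[:,2])-.012
    print(ce.round(),rect(w[k,:2]),np.median(w[:,2]).round(4))
dark=(p.max(2)<45)&(abs(W[...,2])<.015)
print('pad')
for ce,w in comps(dark,W,1500): print(ce.round(),rect(w[:,:2]),np.median(w[:,2]).round(4))
for t in('cashbox','stacks','pad'):
    pass
E
```

```text
[264. 107.] [794.8 -45.1  73.6  69.6 177.9] 0.0738
[207. 113.] [794.2 112.5  79.   77.7 161.4] 0.025
[114. 145.] [701.3 365.  125.4  27.    5.5] 0.0433
[405. 144.] [ 684.7 -415.8   62.8   57.6   30.7] 0.1241
[241. 164.] [645.1  17.9 152.2 105.6   8.7] 0.0389
[ 89. 209.] [522.4 424.6 131.8  96.1  49.3] 0.0507
[181. 229.] [467.  176.1 129.8  95.3  91.4] 0.0507
[256. 256.] [394.3 -21.3 150.1 105.8   8.9] 0.0451
[121. 281.] [329.7 329.6 131.6  96.1  70.9] 0.0507
pad
[310. 201.] [ 546.8 -174.8  218.6  198.4    8.9] 0.0007
```

Call:
drive_tool:
  targets:
    - [0.71,0.86,0,0,0,-0.27]
    - [0.71,0.86,0,0,0,-0.27]
    - [0.71,0.86,0,0,0,-0.27]
    - [0.71,0.86,0,0,0,-0.27]
    - [0.71,0.86,0,0,0,-0.27]

```text
t: 0.72
eef_pos: [0.3394, -0.4723, 0.1935]
ee_rot: [3.141, -0.0, -2.988]
force: [0.1, -0.2, 0.8]
width: 0.0877
```

Call:
drive_tool:
  targets:
    - [0.71,0.86,0,0,0,0]
    - [0.71,0.86,0,0,0,0]
    - [0.71,0.86,0,0,0,0]
    - [0.71,0.86,0,0,0,0]
    - [0.71,0.86,0,0,0,0]

```text
t: 1.35
eef_pos: [0.4813, -0.3003, 0.1935]
ee_rot: [3.141, -0.0, -2.987]
force: [0.7, -0.5, -0.4]
width: 0.0881
```

Call:
drive_tool:
  targets:
    - [-0.18,0.97,0,0,0,0]
    - [-0.18,0.97,0,0,0,0]
    - [-0.18,0.97,0,0,0,0]
    - [-0.18,0.97,0,0,0,0]
    - [-0.18,0.97,0,0,0,0]

```text
t: 1.98
eef_pos: [0.4442, -0.1065, 0.1936]
ee_rot: [3.141, -0.0, -2.987]
force: [0.7, 1.4, -0.4]
width: 0.0878
```

Call:
drive_tool:
  targets:
    - [-0.18,0.97,0,0,0,0]
    - [-0.18,0.97,0,0,0,0]
    - [-0.18,0.97,0,0,0,0]
    - [-0.18,0.97,0,0,0,0]
    - [-0.18,0.97,0,0,0,0]

```text
t: 2.6
eef_pos: [0.4081, 0.0874, 0.1937]
ee_rot: [3.141, -0.0, -2.987]
force: [0.5, -0.0, -0.2]
width: 0.0875
```

Call:
drive_tool:
  targets:
    - [-0.18,0.97,0,0,0,0]
    - [-0.18,0.97,0,0,0,0]
    - [0,0,0,0,0,0]
    - [0,0,0,0,0,0]

```text
t: 3.1
eef_pos: [0.394, 0.1637, 0.1935]
ee_rot: [-3.141, -0.001, -2.986]
force: [0.5, 0.6, 0.5]
width: 0.0876
```

Call:
drive_tool:
  targets:
    - [0,0,-0.9,0,0,0]
    - [0,0,-0.9,0,0,0]
    - [0,0,-0.9,0,0,0]
    - [0,0,-0.9,0,0,0]
    - [0,0,-0.7,0,0,0]
  claw: 0.6

```text
t: 3.72
eef_pos: [0.3942, 0.1625, 0.0206]
ee_rot: [-3.141, -0.001, -2.989]
force: [0.2, -0.6, 0.3]
width: 0.0531
```

```bash
cat >> h.py <<'E'
A=np.deg2rad(8.8);O=np.array([519.7,-1.7])
def st(x): # world mm -> stacks frame
    x=np.array(x)-O;return np.round([x@[np.cos(A),np.sin(A)],x@[-np.sin(A),np.cos(A)]],1)
E
python3 - <<'E'
from h import *
s=arm.get_state();print(st(s['eef_pos'][:2]*1000),s['eef_pos'],s['force'],s['width'])
p,d,W=grab('side');cv2.imwrite('pics/side1.png',p[:,:,::-1])
E
```

```text
[-98.9 181.4] [0.39421042 0.1624559  0.02055031] [ 0.23233928 -0.56636979  0.28222581] 0.053140700209201634
```

View pics/side1.png

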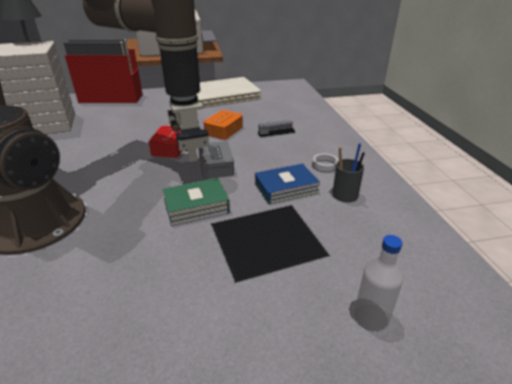

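The side view shows the fingers standing free beside the box's near side, around (195,155). Next is the push sideways to square it up.

Call:
drive_tool:
  targets:
    - [0.19,0.03,-0.1,0,0,0]
    - [0.19,0.03,0,0,0,0]
    - [0.19,0.03,0,0,0,0]
    - [0.15,0.023,0,0,0,0]
    - [0.12,0.02,0,0,0,0]

```text
t: 4.4
eef_pos: [0.4285, 0.1694, 0.0181]
ee_rot: [3.141, 0.001, -2.987]
force: [-0.7, -0.5, 0.8]
width: 0.0526
```

Call:
drive_tool:
  targets:
    - [0.07,0.01,0,0,0,0]
    - [0,0,0,0,0,0]
    - [0,0,0,0,0,0]

```text
t: 4.78
eef_pos: [0.4305, 0.1696, 0.0177]
ee_rot: [-3.141, -0.0, -2.987]
force: [0.5, -0.6, 0.1]
width: 0.0529
```

```bash
cat >> h.py <<'E'
def box():
    p,d,W=grab('top');s=arm.get_state()
    m=(abs(W[...,2]-.0505)<.007)
    S=(W[...,:2]*1000-O)@np.array([[np.cos(A),-np.sin(A)],[np.sin(A),np.cos(A)]])
    m&=(abs(S[...,0])<80)&(abs(S[...,1])<280)&(p.max(2).astype(int)-p.min(2)<40)
    cv2.imwrite('pics/top_now.png',p[:,:,::-1])
    for ce,w in comps(m,W,100):
        r=rect(w[:,:2]);print('box?',ce.round(),r,'st',st(r[:2]),'skew',round(r[4]-98.8,1))
    print('tcp st',st(s['eef_pos'][:2]*1000),'z',s['eef_pos'][2].round(4),s['force'].round(1),'yaw',np.rad2deg(s['ee_rot'][2]).round(1),'t',s['t'],s['width'])
    return p
E
python3 -c "
from h import *
box()"
```

```text
box? [192. 216.] [498.2 156.   87.1  34.8  87.4] st [  2.9 159.1] skew -11.4
tcp st [-61.9 182.9] z 0.0177 [ 0.6 -0.2  0.2] yaw -171.1 t 4.825 0.052468968497027736
```

Call:
drive_tool:
  targets:
    - [0.06,0.01,0,0,0,0]
    - [0.04,0.005,0,0,0,0]
    - [0,0,0,0,0,0]
    - [-0.5,-0.08,0,0,0,0]
    - [-0.4,-0.06,0,0,0,0]

```text
t: 5.45
eef_pos: [0.3979, 0.1643, 0.0176]
ee_rot: [-3.141, -0.0, -2.988]
force: [1.4, 0.6, -0.4]
width: 0.0527
```

Call:
drive_tool:
  targets:
    - [0,0,0.9,0,0,0]
    - [0,0,0.9,0,0,0]
    - [0,0,0.9,0,0,0]
    - [0,0.9,0.5,0,0,0]
    - [0,0.9,0,0,0,0]

```text
t: 6.08
eef_pos: [0.3992, 0.2383, 0.148]
ee_rot: [3.139, 0.003, -2.987]
force: [1.1, 1.0, -0.2]
width: 0.0528
```

Call:
drive_tool:
  targets:
    - [0.3,0.9,0,0,0,-1]
    - [0.3,0.9,0,0,0,-1]
    - [0.3,0.9,0,0,0,-1]
    - [0.3,0,0,0,0,-1]
    - [0,0,0,0,0,-1]

```text
t: 6.7
eef_pos: [0.4467, 0.345, 0.1452]
ee_rot: [-3.141, -0.0, 2.769]
force: [-0.1, -0.7, -0.7]
width: 0.0526
```

```bash
python3 -c "
from h import *
box()"
```

```text
box? [181. 229.] [467.2 175.4 129.2  95.4  91.1] st [-24.8 183. ] skew -7.7
tcp st [-19.4 353.6] z 0.1453 [ 0.9 -0.2  0.6] yaw 158.4 t 6.75 0.05264413972625186
```

View pics/top_now.png

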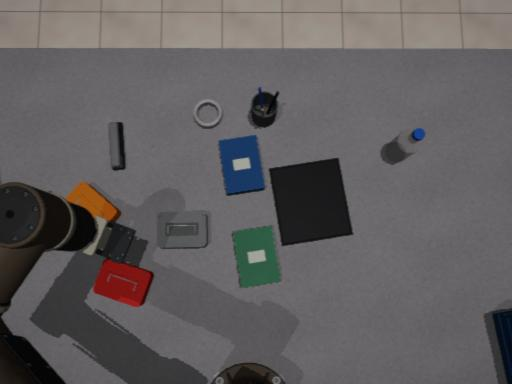

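The box hasn't moved (grey, at (182,229)), though the fingers should have passed its face. I'll check the camera frame against the arm.

Run:
```python
from h import *
s=arm.get_state();e=s['eef_pos'];print(e,s['q'])
def proj(P,c):
    X=R.from_euler('xyz',c['rotation']).as_matrix().T@(np.array(P)-c['origin']);X=X*[1,-1,-1];u=c['mtx']@X;return u[:2]/u[2]
out=[]
for n in('top','side'):
    c=arm.get_calibration(n);p,d=arm.grab_frame(n);W=world(d,c)
    im=np.ascontiguousarray(p[:,:,::-1]);u=proj(e,c);v=proj(e+[0,0,.066],c);b=proj([.467,.176,.05],c);print(n,u,v,b)
    for q,col in((u,(0,0,255)),(v,(0,255,0)),(b,(255,255,0))): cv2.circle(im,tuple(int(x) for x in q),2,col,-1)
    x,y=(int(t) for t in u);x0,y0=max(0,x-110),max(0,y-90)
    out.append(cv2.resize(im[y0:y0+180,x0:x0+220],(396,324)))
    # box lid from this camera
    m=(abs(W[...,2]-.0505)<.006)&(abs(W[...,0]-.467)<.09)&(abs(W[...,1]-.175)<.09)
    for ce,w in comps(m,W,60): print(' lid',ce.round(),rect(w[:,:2]))
cv2.imwrite('pics/chk.png',np.hstack(out))
print('wrist',arm.get_calibration('wrist')['origin'])
```

```text
[0.44643626 0.34474039 0.14528146] [ 1.00446270e+00  2.15258635e-01 -3.04803587e-01 -8.89506821e-05
 -1.05158825e+00 -2.95258363e+00]
top [106.15266245 234.73982658] [ 97.82267223 232.89695872] [181.05565649 228.87645083]
 lid [181. 229.] [467.2 176.1 127.9  95.6  90.6]
side [200.8854542  100.83163606] [199.13706301  80.56437189] [214.70269323 150.91319329]
 lid [215. 153.] [465.4 170.7 134.7  94.9  91.4]
wrist [0.37644378 0.37140225 0.3355064 ]
```

View pics/chk.png

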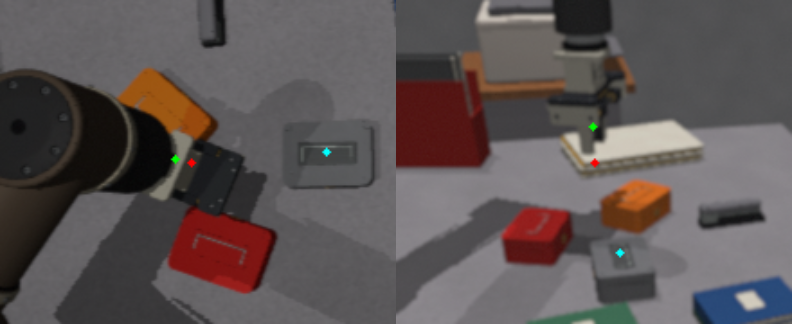

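Run:
```python
from h import *
s=arm.get_state();e=s['eef_pos']
for n in('top','side','wrist'):
    p,d,W=grab(n);c=arm.get_calibration(n)
    m=(np.abs(W[...,0]-e[0])<.13)&(np.abs(W[...,1]-e[1])<.13)&(W[...,2]>.075)&(W[...,2]<.3)&(d>0)
    w=W[m];print(n,len(w),w.min(0).round(3),w.max(0).round(3)) if len(w) else print(n,0)
    for z in(.08,.12,.14,.15,.16,.18,.2,.22,.25):
        k=w[abs(w[:,2]-z)<.006] if len(w) else w
        if len(k)>2: print('  z',z,len(k),k.min(0)[:2].round(3),k.max(0)[:2].round(3))
    if n!='top': cv2.imwrite(f'pics/{n}2.png',p[:,:,::-1]);
a=cv2.imread('pics/side2.png')[40:200,100:310];b=cv2.imread('pics/wrist2.png')
cv2.imwrite('pics/c2.png',np.hstack([cv2.resize(a,(420,320)),cv2.resize(b,(380,320))]))
```

```text
top 962 [0.377 0.245 0.248] [0.468 0.333 0.3  ]
side 1109 [0.375 0.239 0.176] [0.511 0.432 0.3  ]
  z 0.18 39 [0.419 0.3  ] [0.469 0.38 ]
  z 0.2 55 [0.418 0.298] [0.467 0.38 ]
  z 0.22 40 [0.417 0.293] [0.468 0.376]
  z 0.25 168 [0.376 0.244] [0.509 0.408]
wrist 71244 [0.383 0.268 0.176] [0.471 0.433 0.293]
  z 0.18 398 [0.42  0.309] [0.464 0.387]
  z 0.2 945 [0.42  0.308] [0.456 0.388]
  z 0.22 904 [0.421 0.31 ] [0.468 0.386]
  z 0.25 5126 [0.384 0.269] [0.471 0.432]
```

View pics/c2.png

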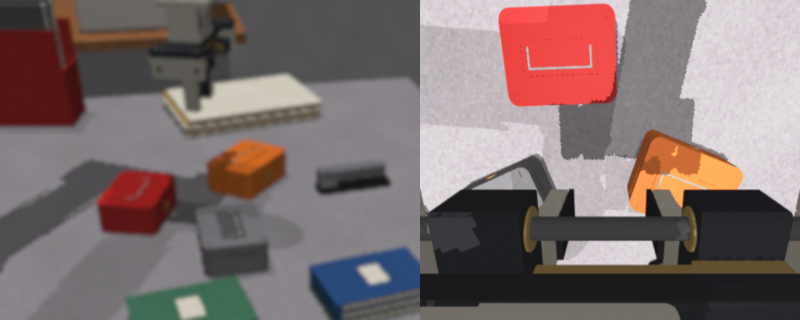

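The image check explains it. Both cameras put the fingertips at z≈0.176 while the reported TCP is z=0.145, so the real tips are about 31 mm higher than reported. The fingers skimmed just over the lid. I'll correct for that and redo the sideways push, with the reported z at about -0.016.

Call:
drive_tool:
  targets:
    - [-0.27,-0.9,0,0,0,1]
    - [-0.27,-0.9,0,0,0,1]
    - [-0.27,-0.9,0,0,0,1]
    - [-0.27,-0.9,0,0,0,1]
    - [-0.27,-0.87,0,0,0,1]

```text
t: 7.62
eef_pos: [0.3922, 0.1647, 0.146]
ee_rot: [3.141, 0.001, -2.982]
force: [-0.4, 0.1, 0.9]
width: 0.0529
```

Call:
drive_tool:
  targets:
    - [0,0,-0.8,0,0,0]
    - [0,0,-0.8,0,0,0]
    - [0,0,-0.8,0,0,0]
    - [0,0,-0.8,0,0,0]
    - [0,0,-0.4,0,0,0]

```text
t: 8.25
eef_pos: [0.3921, 0.1652, 0.0005]
ee_rot: [-3.141, -0.001, -2.986]
force: [0.5, 0.0, 0.4]
width: 0.0524
```

Run:
```python
from h import *
s=arm.get_state();e=s['eef_pos'];print(e,st(e[:2]*1000),np.rad2deg(s['ee_rot'][2]),s['force'])
for n in('side','wrist'):
    p,d,W=grab(n)
    m=(np.abs(W[...,0]-e[0])<.025)&(np.abs(W[...,1]-e[1])<.06)&(d>0)
    if n=='wrist': m[:190]=0
    w=W[m&(W[...,2]>.015)];print(n,len(w));
    for z in np.arange(.02,.1,.01):
        k=w[abs(w[:,2]-z)<.005]
        if len(k): print(z.round(3),len(k),k.min(0)[:2].round(3),k.max(0)[:2].round(3))
```

```text
[0.3920827  0.16517961 0.00054203] [-100.6  184.4] -171.07813580323867 [0.53932765 0.01024208 0.41675367]
side 2950
0.02 2 [0.417 0.165] [0.417 0.173]
0.03 6 [0.377 0.122] [0.398 0.192]
0.04 28 [0.384 0.119] [0.407 0.127]
0.05 22 [0.385 0.118] [0.405 0.125]
0.06 22 [0.384 0.117] [0.406 0.132]
0.07 21 [0.384 0.115] [0.407 0.127]
wrist 25131
0.03 128 [0.374 0.124] [0.405 0.202]
0.04 654 [0.373 0.121] [0.403 0.204]
0.05 842 [0.373 0.121] [0.396 0.205]
0.06 741 [0.373 0.12 ] [0.405 0.205]
0.07 560 [0.373 0.122] [0.405 0.204]
0.08 779 [0.381 0.134] [0.407 0.196]
0.09 474 [0.375 0.133] [0.402 0.195]
```

Call:
drive_tool:
  targets:
    - [0,0,-0.4,0,0,0]
    - [0.19,0.03,0,0,0,0]
    - [0.19,0.03,0,0,0,0]
    - [0.19,0.03,0,0,0,0]
    - [0.15,0.023,0,0,0,0]

```text
t: 8.98
eef_pos: [0.4217, 0.1699, -0.014]
ee_rot: [-3.141, -0.001, -2.988]
force: [-3.2, -3.3, 2.9]
width: 0.0525
```

Call:
drive_tool:
  targets:
    - [0.15,0.023,0,0,0,0]
    - [0.12,0.018,0,0,0,0]
    - [0.06,0.009,0,0,0,0]
    - [0,0,0,0,0,0]
    - [0,0,0,0,0,0]

```text
t: 9.6
eef_pos: [0.4352, 0.1727, -0.0142]
ee_rot: [3.141, 0.001, -2.987]
force: [0.1, -0.3, -0.1]
width: 0.0525
```

```bash
python3 -c "
from h import *
box()"
```

```text
box? [187. 210.] [508.6 173.6  99.8  66.8  98.1] st [ 15.8 174.9] skew -0.7
tcp st [-56.8 185.4] z -0.0141 [0.1 0.1 0.3] yaw -171.1 t 9.65 0.05263901808063811
```

Call:
drive_tool:
  targets:
    - [-0.3,-0.05,0,0,0,0]
    - [-0.3,-0.05,0.2,0,0,0]
    - [0,0,0.95,0,0,0]
    - [0,0,0.95,0,0,0]
    - [0,0,0.95,0,0,1]
  claw: 0.45

```text
t: 10.28
eef_pos: [0.4099, 0.1682, 0.1096]
ee_rot: [3.141, 0.001, -2.88]
force: [0.4, 1.4, -0.2]
width: 0.0396
```

Call:
drive_tool:
  targets:
    - [0,0.9,0,0,0,1]
    - [0,0.9,0,0,0,1]
    - [0,0.9,0,0,0,1]
    - [0.3,0.4,0,0,0,1]
    - [0.3,0,0,0,0,1]

```text
t: 10.9
eef_pos: [0.4342, 0.2937, 0.1084]
ee_rot: [3.141, 0.001, -2.353]
force: [0.3, -1.1, 0.0]
width: 0.0397
```

Call:
drive_tool:
  targets:
    - [0,0,0,0,0,1]
    - [0,0,0,0,0,1]
    - [0,0,0,0,0,1]
    - [0,0,0,0,0,1]
    - [0,0,0,0,0,1]

```text
t: 11.52
eef_pos: [0.4339, 0.2923, 0.1085]
ee_rot: [-3.141, 0.001, -1.831]
force: [-0.0, -0.2, -0.7]
width: 0.0395
```

Call:
drive_tool:
  targets:
    - [0,0,0,0,0,1]
    - [0,0,0,0,0,1]
    - [0,0,0,0,0,1]
    - [0,0,0,0,0,1]
    - [0,0,0,0,0,0]

```text
t: 12.15
eef_pos: [0.4341, 0.2923, 0.1084]
ee_rot: [-3.141, 0.001, -1.417]
force: [-0.2, -0.6, 0.5]
width: 0.0396
```

```bash
python3 -c "
from h import *
box();print(arm.get_state()['eef_pos'],arm.get_state()['q'])"
```

```text
box? [177. 220.] [491.9 186.8 130.5  95.8  98.5] st [  1.4 190.5] skew -0.3
tcp st [-39.5 303.7] z 0.1083 [-0.4 -0.4  0. ] yaw -81.3 t 12.2 0.03936820120369045
[0.43418352 0.29236482 0.10827844] [ 9.67752031e-01  1.84960583e-01 -4.39403218e-01 -4.88794861e-05
 -9.45762651e-01 -8.15130229e-01]
```

Call:
drive_tool:
  targets:
    - [0.54,-0.23,-0.2,0,0,0]
    - [0.54,-0.23,-0.2,0,0,0]
    - [0,0,-0.8,0,0,0]
    - [0,0,-0.8,0,0,0]
    - [0,0,-0.6,0,0,0]

```text
t: 12.82
eef_pos: [0.4774, 0.2735, 0.0028]
ee_rot: [3.141, -0.0, -1.419]
force: [-0.6, -0.6, -0.2]
width: 0.0393
```

Call:
drive_tool:
  targets:
    - [0,0,-0.49,0,0,0]
    - [0,0,0,0,0,0]
    - [0.03,-0.2,0,0,0,0]
    - [0.03,-0.2,0,0,0,0]
    - [0,0,0,0,0,0]

```text
t: 13.45
eef_pos: [0.4807, 0.2575, -0.015]
ee_rot: [-3.141, 0.001, -1.417]
force: [0.1, 0.5, 0.4]
width: 0.0393
```

```bash
python3 -c "
from h import *
box()"
```

```text
box? [181. 219.] [493.1 178.5 117.8  95.7  98.9] st [  1.3 182.1] skew 0.1
tcp st [  1.1 262.4] z -0.0151 [ 0.5  0.9 -0.5] yaw -81.2 t 13.5 0.0394952031939029
```

Call:
drive_tool:
  targets:
    - [0.046,-0.3,0,0,0,0]
    - [0.046,-0.3,0,0,0,0]
    - [0.046,-0.3,0,0,0,0]
    - [0.046,-0.3,0,0,0,0]
    - [0,0,0,0,0,0]

```text
t: 14.12
eef_pos: [0.4875, 0.2085, -0.0158]
ee_rot: [3.141, -0.001, -1.418]
force: [0.2, 0.1, -0.2]
width: 0.0394
```

```bash
python3 -c "
from h import *
box()"
```

```text
box? [200. 216.] [501.  129.2 115.4  95.7  99.1] st [  1.5 132.2] skew 0.3
tcp st [1.000e-01 2.128e+02] z -0.016 [-0.  -1.1 -0.2] yaw -81.2 t 14.175 0.03914667893613767
```

Call:
drive_tool:
  targets:
    - [0.046,-0.3,0,0,0,0]
    - [0.046,-0.3,0,0,0,0]
    - [0.046,-0.3,0,0,0,0]
    - [0.046,-0.3,0,0,0,0]
    - [0.046,-0.3,0,0,0,0]

```text
t: 14.8
eef_pos: [0.4967, 0.1488, -0.016]
ee_rot: [3.141, -0.0, -1.417]
force: [-0.1, 0.4, -1.0]
width: 0.0394
```

Call:
drive_tool:
  targets:
    - [0.046,-0.3,0,0,0,0]
    - [0.046,-0.3,0,0,0,0]
    - [0.046,-0.3,0,0,0,0]
    - [0.046,-0.3,0,0,0,0]
    - [0,0,0,0,0,0]

```text
t: 15.42
eef_pos: [0.5042, 0.1009, -0.0158]
ee_rot: [3.141, -0.0, -1.417]
force: [-1.0, 0.8, 0.0]
width: 0.0393
```

```bash
python3 -c "
from h import *
box()"
```

```text
box? [242. 210.] [518.5  18.5 110.9  95.6  98.9] st [ 1.9 20.1] skew 0.1
tcp st [  0.6 104.2] z -0.0158 [ 0.5  0.3 -0.1] yaw -81.2 t 15.475 0.03965509251050831
```

Call:
drive_tool:
  targets:
    - [0.046,-0.3,0,0,0,0]
    - [0.046,-0.3,0,0,0,0]
    - [0.046,-0.3,0,0,0,0]
    - [0.046,-0.3,0,0,0,0]
    - [0.046,-0.3,0,0,0,0]

```text
t: 16.1
eef_pos: [0.5139, 0.0413, -0.0156]
ee_rot: [-3.141, 0.0, -1.416]
force: [-0.7, 4.7, 2.2]
width: 0.0399
```

Call:
drive_tool:
  targets:
    - [0.046,-0.3,0,0,0,0]
    - [0.046,-0.3,0,0,0,0]
    - [0.046,-0.3,0,0,0,0]
    - [0.046,-0.3,0,0,0,0]
    - [0,0,0,0,0,0]

```text
t: 16.73
eef_pos: [0.5201, -0.0075, -0.0162]
ee_rot: [3.14, -0.0, -1.418]
force: [-0.2, 0.2, -0.1]
width: 0.0398
```

```bash
python3 -c "
from h import *
box()"
```

```text
box? [286. 204.] [535.3 -93.7 101.5  95.   99. ] st [  1.3 -93.3] skew 0.2
tcp st [-0.6 -5.4] z -0.0162 [0.1 0.8 0.7] yaw -81.2 t 16.775 0.03930193806420449
```

Call:
drive_tool:
  targets:
    - [0.046,-0.3,0,0,0,0]
    - [0.046,-0.3,0,0,0,0]
    - [0.046,-0.3,0,0,0,0]
    - [0.046,-0.3,0,0,0,0]
    - [0.046,-0.3,0,0,0,0]

```text
t: 17.4
eef_pos: [0.53, -0.067, -0.0159]
ee_rot: [3.141, 0.0, -1.417]
force: [0.3, 2.3, -2.1]
width: 0.0391
```

Call:
drive_tool:
  targets:
    - [0.046,-0.3,0,0,0,0]
    - [0.046,-0.3,0,0,0,0]
    - [0.035,-0.23,0,0,0,0]
    - [0,0,0,0,0,0]
    - [-0.05,0.3,0,0,0,0]

```text
t: 18.02
eef_pos: [0.5332, -0.0874, -0.0158]
ee_rot: [-3.141, -0.0, -1.418]
force: [-0.1, 0.8, -0.3]
width: 0.0394
```

Call:
drive_tool:
  targets:
    - [-0.05,0.3,0.1,0,0,0]
    - [0,0,0.9,0,0,0]
    - [0,0,0.9,0,0,0]
    - [0,0,0.9,0,0,0]
    - [0,0,0.9,0,0,0]

```text
t: 18.65
eef_pos: [0.5309, -0.074, 0.1338]
ee_rot: [-3.141, 0.0, -1.415]
force: [0.6, -0.5, -0.1]
width: 0.0392
```

Call:
drive_tool:
  targets:
    - [0,0.9,0.2,0,0,0]
    - [0,0.9,0,0,0,0]
    - [0,0.9,0,0,0,0]
    - [0,0.9,0,0,0,0]
    - [0,0,0,0,0,0]

```text
t: 19.27
eef_pos: [0.5308, 0.0718, 0.1406]
ee_rot: [-3.141, 0.0, -1.412]
force: [0.3, 0.6, 0.2]
width: 0.0391
```

Run:
```python
from h import *
p=box()
_,d,W=grab('top');m=(W[...,2]>.02)&(d>0)
for ce,w in comps(m,W): 
    if len(w)<2500: k=w[:,2]>np.median(w[:,2])-.012;print(ce.round(),rect(w[k,:2]))
```

```text
box? [312. 198.] [ 548.1 -172.4  130.8   95.5   98.7] st [   2. -173.] skew -0.1
tcp st [21.9 69.8] z 0.1405 [ 0.  -0.2  0.2] yaw -81.0 t 19.325 0.03979739621522908
[264. 107.] [794.  -45.3  72.8  69.4 179.5]
[207. 112.] [794.9 112.3  78.   77.7 108.4]
[114. 145.] [700.7 364.3 125.5  27.4   5.7]
[405. 144.] [ 684.3 -414.5   61.9   55.7   29.4]
[311. 199.] [ 548.5 -172.4  130.4   95.9   98.9]
[505. 339.] [ 155.6 -666.5  183.8   34.8  178.2]
[248. 380.] [ 80.9   1.9 106.2  21.6  89.6]
```

View pics/top_now.png

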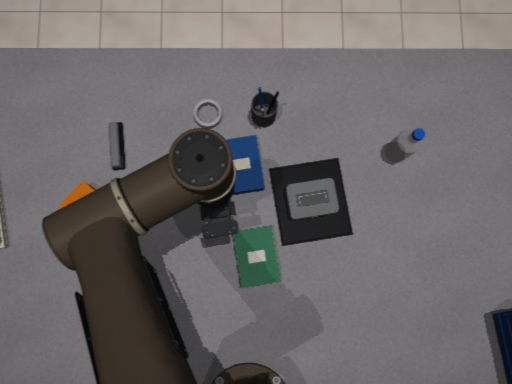

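The box at (312,199) lies centred on the pad, about 2 mm off centre with roughly 35 mm to spare along the gap. The bystanders are where they started, and the gripper is clear.

```bash
python3 -c "
from station import arm
print(arm.job_done())"
```

```text
the job is handed in; nothing more can be done
None
```

The cash box went through the gap and now lies wholly on the pad. I handed the job in at about 19.3 s of the 64 s allowed, and no verdict was reported.

- **How it was done:** I pushed the box sideways with two fingers to square it to the gap. Then I pushed it straight through from behind with both fingers, until it was centred on the pad.
- **Passing the gap:** the box stayed within about 2 mm of the gap's line and 0.3° of straight. The wrist force read no more than about 5 N at the end of any move call.
- **Last checks:** the box centre is about 2 mm from the pad centre, with skew about 0.1° and at least 35 mm to spare on every side. The lid is about 50 mm above the desk, so the box is flat. The four bystanders are where they started, within about 1.5 mm, and the gripper is clear of everything.
- **What disagreed:** the reported TCP lay about 31 mm below the real fingertips, as both the side and wrist depth images showed. Because of that, the first sideways push only skimmed over the lid and moved nothing. I corrected the height and repeated it.

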